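Shut, seal and start the multicooker

TASK

Start the multicooker steaming the eggs inside it: push its open lid fully shut, press down the raised front end of the rocker valve on the lid so that it seals, then press the steam key (the left one of the two round keys) well down, and last the oblong start key at the right end of the row. Do it all with light touches of the fingertips: no slamming or hard pushing, the cooker stays where it stands and nothing is lifted. Press no key before the lid is shut and the valve sealed, set off no other key, and leave the other things on the worktop alone.

Things in the scene. Friction and masses are not known exactly. Their poses are not given: they have to be found in the camera images.
- cooker: Electric multicooker, loose, 3.5 kg: round steel housing 210 mm across, 125 mm high; in front a black console 212 mm wide (to x = -163 mm) with a row of four grey keys; round black lid. Origin: centre of the housing's underside; x to the back, y to the left seen from the front, z up. Side grips reach y = +-118. Hinge axis along y at x = 108, z = 128 mm. The cooker slides at about 15 N sideways.
- cooker_lid (a joint): Lid angle, rad: 0 fully shut, grows as the front edge swings up and back, at most 1.15; starts at 0.4 to 0.62. Stiff hinge: the lid stays where it is left; 2 to 3 N near its front edge, square to the lid, closes it. Mind the wall cabinet above: its underside is 0.69 m over the worktop, from about x = 0.62 m (world) to the back.
- lid_front (a point): Point on the lid's outer (upper) face near its front edge, for pushing it shut: 180 mm before the hinge axis and 27.5 mm above it when shut (then x = -72, y = 0, z = 155.5 mm of the cooker). Swings with the lid; z of this frame is the outward normal of the lid's flat middle. The lid's rounded rim lies 32 mm further forward and slopes down to 14 mm lower.
- steam_valve (a joint): Rocker valve on the lid, rad: 0 = venting (front end up), 0.36 = sealed (front end down at its stop). Starts at 0 to 0.03, stays where it is left; 2 to 4 N on the front end tips it.
- valve_front (a point): Top of the front end of the grey rocker paddle (66 x 23 mm, in a steel frame on the lid, behind its middle); two black ridges mark this end. 26 mm before the pivot, which with the lid shut is at x = 36, y = 0, z = 168 mm of the cooker. Lid shut: 181 mm above the worktop when venting, 9 mm lower when sealed; the frame round it is 167 mm high.
- key_steam_top (a point): Top centre of the steam key: the left of the two equal round keys (26 mm, three wavy ridges), second from the left, at x = -132, y = +30, z = 91 mm of the cooker. Keys stand 10 mm above the console, whose top slopes 0.26 rad down to the front; z of this frame is the key's outward normal, pressed along -z: 6 mm travel, spring 1.8 N at first, 5.4 N fully down.
- key_start_top (a point): Top centre of the start key: the wide oblong key (26 x 38 mm, triangle) at the right end of the row, cooker y = -74 mm. x, height, slope, frame, travel and spring as for the steam key.
- key_steam (a joint): Travel of the steam key, m: 0 up, 0.006 fully down; springs back.
- key_start (a joint): Travel of the start key, m: 0 up, 0.006 fully down; springs back.
- key_stew (a joint): Travel (m, as above) of the other round key (26 mm, bowl outline), third from the left, cooker y = -19 mm; not to be pressed.
- key_cancel (a joint): Travel (m, as above) of the square cancel key (24 mm) at the left end of the row, cooker y = +79 mm; not to be pressed.
- salt_shaker: Salt shaker, 44 mm across, 90 mm high, standing to the right of the cooker; origin at its foot.
- spice_jar: Spice jar with a green cap, 46 mm across, 105 mm high, to the left of the cooker; origin at its foot.
- garlic: Garlic bulb, 56 mm, to the left of the cooker and further back; origin at its foot.
- wood_lid: Round wooden wok lid, 233 mm across, 35 mm high, lying flat at the right; origin at its underside.

How it is judged (in metres and radians):
On the way, in this order (a step that is already met when the one before it is completed fails the run):
1. the lid is pushed fully shut (value of joint cooker_lid below 0.03 rad), for 0.2 s.
2. the valve is tipped to sealed (value of joint cooker_lid below 0.03 rad and value of joint steam_valve above 0.28 rad), for 0.1 s.
3. the steam key is pressed down at least half way (all of step 2 and value of joint key_steam above 0.003 m), for 0.05 s.
4. the start key is pressed down at least half way, the steam key being up (all of step 2 and value of joint key_start above 0.003 m and value of joint key_steam below 0.001 m), for 0.05 s.
At the end, for the whole second after the job is handed in: The lid is shut (within 0.03 rad), the valve sealed (above 0.28 of 0.36 rad), all four keys are up again, the cooker stands at rest within 30 mm of where it stood, and no other thing has moved by 30 mm (all of step 2 and value of joint each of key_steam, key_start, key_stew, key_cancel below 0.001 m and distance of each of cooker, salt_shaker, spice_jar, garlic, wood_lid from where it was at the start of the episode below 0.03 m and angle between cooker's own z axis and vertical below 0.03 rad and linear speed of cooker below 0.01 m/s); the robot touches nothing.
It fails at once if a key is pressed (by more than 3 mm) while the lid is not shut or the valve not sealed (value of joint any of key_steam, key_start above 0.003 m and (value of joint cooker_lid above 0.05 rad or value of joint steam_valve below 0.25 rad)).
It fails at once if the other round key or the square cancel key is pressed by more than 3 mm (value of joint any of key_stew, key_cancel above 0.003 m).
It fails at once if the lid is slammed (faster than 2 rad/s), the fingers push on the cooker with more than 40 N, or the arm or gripper body bears on it with more than 10 N (velocity of joint cooker_lid below -2 rad/s or contact force between the fingers and cooker above 40 N or contact force between the arm and cooker above 10 N).
It fails at once if the cooker is shifted by more than 30 mm, lifted or tipped (distance of cooker from where it was at the start of the episode above 0.03 m or angle between cooker's own z axis and vertical above 0.06 rad or height (world z) of cooker above 0.01 m).
It fails at once if another thing on the worktop is moved by more than 30 mm (distance of any of salt_shaker, spice_jar, garlic, wood_lid from where it was at the start of the episode above 0.03 m).
It also fails if it takes over 61 s, if anything falls off the work surface, if the arm or the gripper's body presses on something with over 40 N, if the wrist force passes 120 N, or if a joint passes its speed limit or range.

ROBOT

A 6-joint arm with a two-finger parallel gripper is mounted at the origin on a cart in front of the work surface, level with it; the furniture and walls round the work are solid. World frame = base frame: x ahead of the robot, y to its left, z up, the work surface at z = 0. Lengths are in m, angles in degrees, forces in N, time in s.
With the tool pointing down it reaches from about 0.25 to 0.775 m from the base axis. Payload 4 kg.
Tool frame: the origin (TCP) lies at the very end of the fingers, on their centre line; the grasp point (between the pads) lies arm.tcp_to_grasp behind it (arm.tcp_to_grasp is the distance from the TCP to the grasp point, in m); z points along the fingers, y is the line along which they close (so a half turn about z gives the same grasp; the last joint's range is limited). The gripper opens to 85 mm and grips with 20 to 120 N. Pads are 22 mm wide; open, the fingers measure 114 mm over their backs; the gripper's body (76 mm by 85 mm) begins 54 mm behind the grasp point. The pads swing forward as they close: fully open they stand 13 mm farther back than shut.
Start: joints at [64.223, 4.996, 78.535, -0, 96.463, -5.907], TCP at [0.187, 0.517, 0.231] pointing down, gripper open.
Joint ranges: [-177.83, 177.83], [-43.37, 116.18], [15.69, 146.23], [-61.86, 241.86], [9.47, 152.12], [-147.06, 147.06]. Speed limits (degrees/s): [159.86, 159.86, 180, 180, 180, 180].

INTERFACE

Orientations are given as a 3x3 rotation matrix whose columns are the frame's x, y, z axes.
In Python, from cell import arm, imaging, job gives the robot as it stands (arm), with the cameras (imaging) and the job (job).
- The arm moves only by the tool nudge_tcp, called after "Request:" by a JSON object that holds its "name" and its "arguments", one argument or row to a line. Schema: {"type":"object","properties":{"plan":{"type":"array","items":{"type":"object","properties":{"tx":{"type":"number"},"ty":{"type":"number"},"tz":{"type":"number"},"drx":{"type":"number"},"dry":{"type":"number"},"drz":{"type":"number"}},"additionalProperties":false},"minItems":1,"maxItems":20},"aperture":{"type":"number"},"squeeze":{"type":"number"},"only":{"type":"string"},"quiet":{"type":"boolean"},"lines":{"type":"string"}},"required":["plan"],"additionalProperties":false}. plan is a list of rows, 1 to 20 of them, each an object with the fields tx, ty, tz (the shift in normalised numbers (1 is 75 cm)), drx, dry, drz (a rotation vector in a scale on which 1.0 is 180 degrees); a field left out counts as zero; each row is the pose to reach, as a shift and turn from the pose commanded when the call began, along the tool's axes at that moment; what a row does not reach only later rows make up. A row lasts 1/8 s, in which the tool goes at most 0.0625 m and 10.7 degrees, less where a joint would pass 70% of its speed; a pose out of reach is approached as far as the arm can. aperture is the finger opening in m, set as the call begins (left out keeps the last). The fingers move at their own pace and stop on an object; squeeze is the grip in N (left out, the last holds). Time passes only in rows, so rows that do not move let the fingers close. The tool returns the time, the measured TCP pose, the force, the opening and the grip force at its end. only (a regular expression) keeps the lines of the reply that match it, lines (a string "A,B") keeps lines A to B, and quiet returns only ok. A shift or turn number past 1, either way, is cut back to 1. Input that does not fit is refused with a message, and nothing moves.
- arm.observe(): the state, without advancing time (a new reading comes with each control period).
- imaging.read_camera(name): name is "scene" or "top"; returns (picture, depth): 480x640x3 uint8, blue, green, red; 480x640 float32, m along the optical axis (not along the pixel's ray), 0 where there is no reading.
- imaging.camera_info(name): a dict with "K" (3x3 intrinsics, pixels), "extrinsics" (4x4, takes a point from world to camera coordinates). Camera axes: x right, y down, z forward; pixel columns grow to the right and rows downward; lengths in m; the calibration is good to about 2 mm. A picture is of the moment at which its call begins. camera_info takes no time and is no camera call.
- job.hand_in(): hands the job in; it is judged then, once.
The state is a dict: "time": time; "q": joint angles; "joint_vel": joint speeds; "effort": joint torques, N m; "ee_pos": TCP position; "orientation": TCP orientation; "force": force on the tool from outside, world axes, zero at the start; "ft_torque": the same for the moment, N m; "gripper_width": finger opening in m; "finger_force": force on a finger pad.
Only numpy, scipy, OpenCV 4.12 (cv2) and the standard library are available. Lean on these libraries where they do the work, as an engineer would, in place of code of your own. Each camera call takes 0.05 s, during which the arm holds its last target. There are 200 camera calls.

## Working session

There is one attempt and no reset: what is moved stays moved. The work goes in short steps, Python scripts to look and compute and a tool call to move; the robot and the scene stay as the last step left them, time stands still between calls to the robot, and variables do not carry over. Pictures are saved under pics/ and viewed, at most 10 in all, crops included, and the job is handed in when it is done.

```bash
ls; mkdir -p pics
```

Run:
```python
from cell import arm, imaging, job
import cv2,numpy as np
np.set_printoptions(precision=4,suppress=True)
for n in("scene","top"):
    p,d=imaging.read_camera(n); cv2.imwrite(f"pics/{n}0.png",p); np.save(f"{n}_d.npy",d)
    i=imaging.camera_info(n); print(n,i["K"],i["extrinsics"])
s=arm.observe(); print(s["time"],s["ee_pos"],s["orientation"],s["gripper_width"],arm.tcp_to_grasp)
```

```text
cell.py
pics
scene [[536.8465   0.     328.9821]
 [  0.     536.8465 246.0337]
 [  0.       0.       1.    ]] [[ 0.8985 -0.4389  0.0121 -0.5221]
 [-0.3259 -0.6851 -0.6515  0.279 ]
 [ 0.2942  0.5814 -0.7586  1.0527]
 [ 0.      0.      0.      1.    ]]
top [[439.1616   0.     327.3796]
 [  0.     439.1616 241.3456]
 [  0.       0.       1.    ]] [[ 0.0139 -0.9996 -0.024  -0.0089]
 [-0.9978 -0.0123 -0.0647  0.5946]
 [ 0.0644  0.0248 -0.9976  1.2115]
 [ 0.      0.      0.      1.    ]]
0.1 [0.1867 0.5168 0.2302] [[-0.9405  0.3399 -0.0009]
 [ 0.3399  0.9405 -0.0019]
 [ 0.0002 -0.0021 -1.    ]] 0.08550160421205774 0.0187
```

View pics/scene0.png

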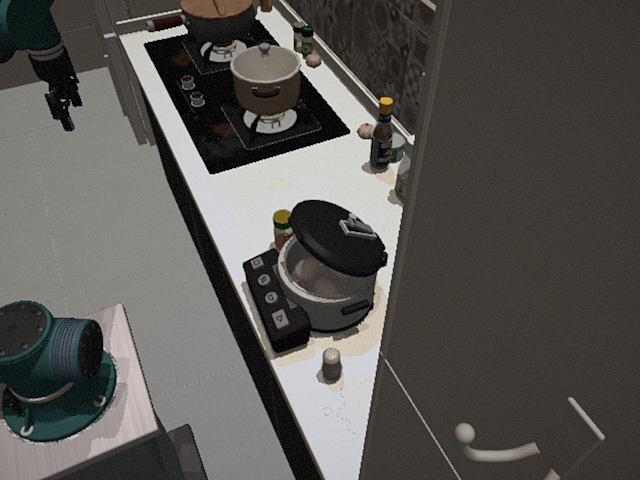

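View pics/top0.png

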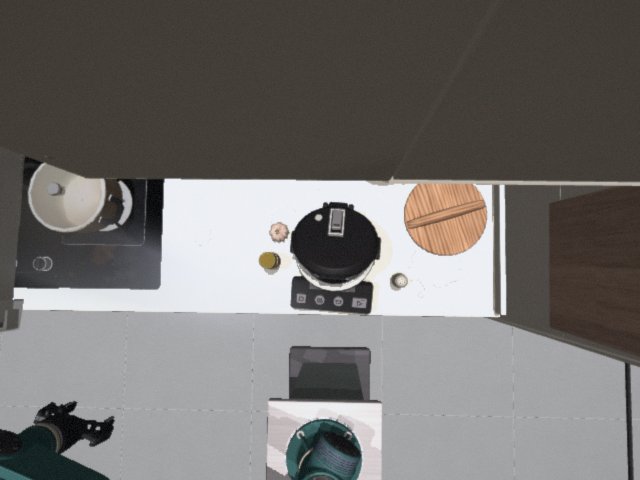

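The scene view shows the cooker with its lid open and the four keys at about (258,262), (264,281), (271,298) and (280,318). The top view shows the same keys at (301,299), (319,300), (338,301) and (359,302), with the valve at (337,221). The shaker is at (399,281) and the wooden lid at (446,217).

Create h.py:
```python
import cv2,numpy as np
from cell import arm, imaging, job
np.set_printoptions(precision=4,suppress=True)
def ray(n,uv,z):
    i=imaging.camera_info(n);E=i["extrinsics"];R,t=np.array(E)[:3,:3],np.array(E)[:3,3]
    o=-R.T@t; d=R.T@np.linalg.inv(i["K"])@np.array([*uv,1.]); return o+d*(z-o[2])/d[2]
def pt(n,uv,dep):
    i=imaging.camera_info(n);E=np.array(i["extrinsics"]);R,t=E[:3,:3],E[:3,3]
    return R.T@(np.linalg.inv(i["K"])@np.array([*uv,1.])*dep-t)
def proj(n,p):
    i=imaging.camera_info(n);E=np.array(i["extrinsics"]);c=i["K"]@(E[:3,:3]@p+E[:3,3]);return c[:2]/c[2]
```

Run:
```python
from h import *
for n,(x0,y0,x1,y1) in {"top":(291,288,372,312),"scene":(245,250,296,335)}.items():
    p=cv2.imread(f"pics/{n}0.png");d=np.load(f"{n}_d.npy")
    g=cv2.cvtColor(p,cv2.COLOR_BGR2GRAY)[y0:y1,x0:x1]
    for th in (70,95):
        m=(g>th).astype(np.uint8); m=cv2.morphologyEx(m,cv2.MORPH_CLOSE,np.ones((3,3)))
        k,l,s,c=cv2.connectedComponentsWithStats(m)
        for j in range(1,k):
            if 25<s[j,4]<700:
                uv=c[j]+[x0,y0]; dd=np.median(d[y0:y1,x0:x1][l==j]); print(n,th,uv,s[j],ray(n,uv,.091),pt(n,uv,dd))
# lid depth points
d=np.load("top_d.npy")
for uv in [(336,270),(336,260),(336,250),(336,240),(336,212),(337,221),(337,232),(310,240),(365,240)]: print(uv,pt("top",uv,d[uv[1],uv[0]]))
for n,b in (("top",(280,190,400,320)),("scene",(240,195,390,350))):
    p=cv2.imread(f"pics/{n}0.png")[b[1]:b[3],b[0]:b[2]]; cv2.imwrite(f"pics/{n}c.png",cv2.resize(p,None,fx=4,fy=4,interpolation=cv2.INTER_CUBIC)[:600,:800] if n=="top" else cv2.resize(p,None,fx=3.8,fy=3.8,interpolation=cv2.INTER_CUBIC))
```

```text
top 70 [303.2583 304.015 ] [  0   0  53  24 333] [0.4249 0.058  0.091 ] [0.4236 0.0593 0.0741]
top 70 [336.3846 289.1462] [ 18   0  46   4 130] [ 0.4649 -0.0282  0.091 ] [ 0.4661 -0.0283  0.1193]
top 70 [319.2414 299.4483] [23  7 11 10 87] [0.4374 0.0163 0.091 ] [0.4373 0.0163 0.0898]
top 70 [337.875  300.8636] [42  8 11 11 88] [ 0.4345 -0.0325  0.091 ] [ 0.4344 -0.0325  0.0902]
top 70 [358.7383 302.2819] [ 61   9  15  11 149] [ 0.4316 -0.087   0.091 ] [ 0.4316 -0.087   0.0903]
top 95 [335.4189 288.8784] [29  0 30  4 74] [ 0.4656 -0.0257  0.091 ] [ 0.467  -0.0259  0.124 ]
top 95 [300.8025 297.963 ] [ 5  5 10 10 81] [0.4405 0.0647 0.091 ] [0.4404 0.0648 0.0896]
top 95 [319.2222 299.5417] [24  7 10 10 72] [0.4372 0.0163 0.091 ] [0.4371 0.0164 0.0903]
top 95 [338. 301.] [43  9  9  9 69] [ 0.4341 -0.0328  0.091 ] [ 0.4342 -0.0328  0.0913]
top 95 [358.9308 302.5308] [ 61  10  15  10 130] [ 0.431  -0.0875  0.091 ] [ 0.431  -0.0875  0.0905]
top 95 [307.8889 309.8651] [  0  18  47   6 126] [0.4099 0.0456 0.091 ] [0.4016 0.0516 0.0005]
scene 70 [254.4444 257.0963] [  0   0  24  19 270] [0.438
[... 863 characters left out ...]
.6538] [  0  25  21  60 439] [ 0.3852 -0.0528  0.091 ] [0.3989 0.0078 0.0001]
scene 95 [263.7273 279.1455] [13 25 12 10 55] [0.4349 0.013  0.091 ] [0.4353 0.0145 0.089 ]
scene 95 [270.7    297.1667] [20 42 12 11 90] [ 0.4308 -0.0358  0.091 ] [ 0.4311 -0.0347  0.0894]
scene 95 [279.8111 318.3889] [ 27  60  16  18 180] [ 0.4279 -0.0908  0.091 ] [ 0.428  -0.0903  0.0902]
(336, 270) [ 0.515  -0.0273  0.2491]
(336, 260) [ 0.5377 -0.027   0.2439]
(336, 250) [ 0.5611 -0.0266  0.232 ]
(336, 240) [ 0.5854 -0.0262  0.2162]
(336, 212) [ 0.655  -0.0253  0.191 ]
(337, 221) [ 0.6307 -0.028   0.2124]
(337, 232) [ 0.6051 -0.0283  0.2064]
(310, 240) [0.5842 0.0346 0.2217]
(365, 240) [ 0.5866 -0.0947  0.2109]
```

View pics/topc.png

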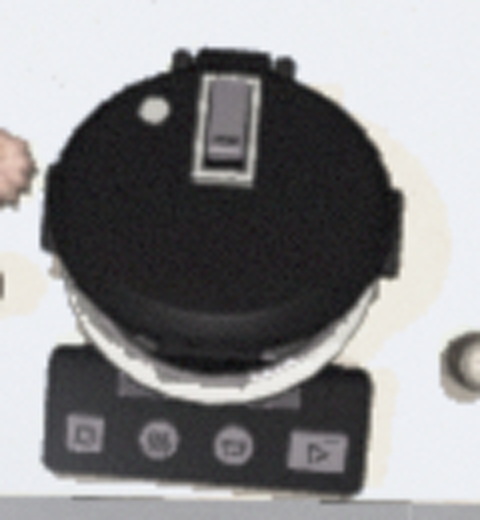

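The enlarged crop shows the key order from left to right: square at (85,433), wavy steam at (158,440), bowl at (233,445) and oblong start at (318,452). The measured heights are about 0.090, which matches the given 0.091, and the row is 153 mm long as specified.

The yaw is about -3.6° and the cooker origin about (0.566,-0.023). The lid angle is about 0.57, and the predicted lid_front of (0.537,·,0.248) matches the depth reading.

Add to h.py:
```python
from scipy.spatial.transform import Rotation as Ro
YAW=np.arctan2(-.0095,.1523); O=np.array([.5659,-.0231,0]); C=Ro.from_euler('z',YAW).as_matrix()
def W(x,y,z): return O+C@np.array([x,y,z])
def TR(tilt=0): # tool pointing down, y along cooker y; tilt: leans to robot
    z=C@np.array([np.sin(tilt),0,-np.cos(tilt)]); y=C[:,1]; return np.c_[np.cross(y,z),y,z]
def to(p,tilt=0):
    s=arm.observe(); R=np.array(s["orientation"]); T=TR(tilt)
    return np.r_[R.T@(p-s["ee_pos"]), Ro.from_matrix(R.T@T).as_rotvec(degrees=True)]
def lidp(th,r=.18,h=.0275): return W(.108-r*np.cos(th)+h*np.sin(th),0,.128+r*np.sin(th)+h*np.cos(th))
```

Run:
```python
from h import *
d=np.load("top_d.npy")
# lid angle by fitting the flat middle
P=[pt("top",(u,v),d[v,u]) for u in range(322,352,3) for v in range(238,262,2)]
P=(np.array(P)-O)@C; k=np.linalg.lstsq(np.c_[P[:,:2],np.ones(len(P))],P[:,2],rcond=None)[0]; print("theta",np.arctan(-k[0]),k)
for th in (.4,.5,.55,.6): print(th,lidp(th),proj("scene",lidp(th)))
print(to(W(-.016,0,.36)))
```

```text
theta 1.2629903505972528 [-3.1455 -0.3811  0.2366]
0.4 [ 0.5189 -0.0202  0.2234] [305.721  234.5587]
0.5 [ 0.5292 -0.0208  0.2384] [310.6493 227.7525]
0.55 [ 0.5349 -0.0212  0.2455] [313.4193 224.3724]
0.6 [ 0.5409 -0.0215  0.2523] [316.384  221.0235]
[ -0.5247  -0.3837  -0.1291  -0.1154  -0.0286 -16.302 ]
```

Careful with the scale: shifts go in shares of 75 cm and turns go in shares of 180 degrees. That gives: -0.13 m / 0.75 = -0.1733, -0.12 m / 0.75 = -0.16.

Request:
{"name": "nudge_tcp", "arguments": {
  "plan": [
    {"tz":-0.08},
    {"tz":-0.16},
    {"tz":-0.1733}
  ],
  "aperture": 0,
  "squeeze": 20
}}

```text
time: 0.48
ee_pos: [0.1873, 0.5181, 0.3669]
orientation: [[-0.94, 0.34, 0.004], [0.34, 0.94, 0.009], [-0.001, 0.009, -1.0]]
force: [-0.6, -0.4, -0.1]
gripper_width: 0.0319
finger_force: 0.0
```

To row units: -0.523 m / 0.75 = -0.6973, -0.384 m / 0.75 = -0.512, -16.3 degrees / 180 = -0.0906.

Request:
{"name": "nudge_tcp", "arguments": {
  "plan": [
    {"tx":-0.6973, "ty":-0.512, "tz":0.0267, "drz":-0.0906},
    {"tx":-0.6973, "ty":-0.512, "tz":0.0267, "drz":-0.0906},
    {"tx":-0.6973, "ty":-0.512, "tz":0.0267, "drz":-0.0906},
    {"tx":-0.6973, "ty":-0.512, "tz":0.0267, "drz":-0.0906},
    {"tx":-0.6973, "ty":-0.512, "tz":0.0267, "drz":-0.0906},
    {"tx":-0.6973, "ty":-0.512, "tz":0.0267, "drz":-0.0906},
    {"tx":-0.6973, "ty":-0.512, "tz":0.0267, "drz":-0.0906},
    {"tx":-0.6973, "ty":-0.512, "tz":0.0267, "drz":-0.0906},
    {"tx":-0.6973, "ty":-0.512, "tz":0.0267, "drz":-0.0906},
    {"tx":-0.6973, "ty":-0.512, "tz":0.0267, "drz":-0.0906},
    {"tx":-0.6973, "ty":-0.512, "tz":0.0267, "drz":-0.0906},
    {"tx":-0.6973, "ty":-0.512, "tz":0.0267, "drz":-0.0906},
    {"tx":-0.6973, "ty":-0.512, "tz":0.0267, "drz":-0.0906},
    {"tx":-0.6973, "ty":-0.512, "tz":0.0267, "drz":-0.0906},
    {"tx":-0.6973, "ty":-0.512, "tz":0.0267, "drz":-0.0906}
  ]
}}

```text
time: 2.35
ee_pos: [0.5479, -0.0206, 0.3418]
orientation: [[-0.998, 0.061, 0.001], [0.061, 0.998, 0.0], [-0.001, 0.0, -1.0]]
force: [0.4, 0.3, -0.1]
gripper_width: -0.0001
finger_force: 0.0
```

Run:
```python
from h import *
print(arm.observe()["force"], to(W(-.016,0,.30)))
p,d=imaging.read_camera("top")
Q=np.array([pt("top",(u,v),d[v,u]) for u in (318,322,352,356) for v in range(238,262,2) if d[v,u]>.5]); 
Q=(Q-O)@C; Q=Q[(Q[:,2]>.15)&(Q[:,2]<.27)]
for q in Q[::3]: print(q)
```

```text
[ 0.384   0.2874 -0.1459] [-0.0021 -0.0014  0.0419  0.0058  0.0535  0.0944]
```

To row units: 0.118 m / 0.75 = 0.1573, 0.018 m / 0.75 = 0.024.

Request:
{"name": "nudge_tcp", "arguments": {
  "plan": [
    {"tz":0.0533},
    {"tz":0.1},
    {"tz":0.1107},
    {"tz":0.12},
    {"tx":0.0067, "tz":0.1293},
    {"tx":0.0133, "tz":0.1387},
    {"tx":0.0187, "tz":0.148},
    {"tx":0.024, "tz":0.1573},
    {"tx":0.024, "tz":0.1573}
  ]
}}

```text
time: 3.52
ee_pos: [0.5297, -0.0205, 0.2224]
orientation: [[-0.998, 0.062, -0.001], [0.062, 0.998, 0.0], [0.001, 0.0, -1.0]]
force: [0.1, -0.1, -0.3]
gripper_width: 0.0
finger_force: 0.0
```

To row units: 0.032 m / 0.75 = 0.0427, 0.024 m / 0.75 = 0.032.

Request:
{"name": "nudge_tcp", "arguments": {
  "plan": [
    {"tx":0.0067, "tz":0.0107},
    {"tx":0.012, "tz":0.0213},
    {"tx":0.0173, "tz":0.032},
    {"tx":0.0213, "tz":0.0427}
  ]
}}

```text
time: 4.03
ee_pos: [0.5141, -0.0195, 0.1906]
orientation: [[-0.998, 0.062, 0.0], [0.062, 0.998, 0.0], [0.0, 0.0, -1.0]]
force: [0.6, 0.6, 1.8]
gripper_width: -0.0001
finger_force: 0.9
```

Run:
```python
from h import *
p,d=imaging.read_camera("scene"); cv2.imwrite("pics/s1.png",cv2.resize(p[170:350,200:420],None,fx=3,fy=3)); print(arm.observe()["force"])
```

```text
[0.1693 0.006  0.4128]
```

View pics/s1.png

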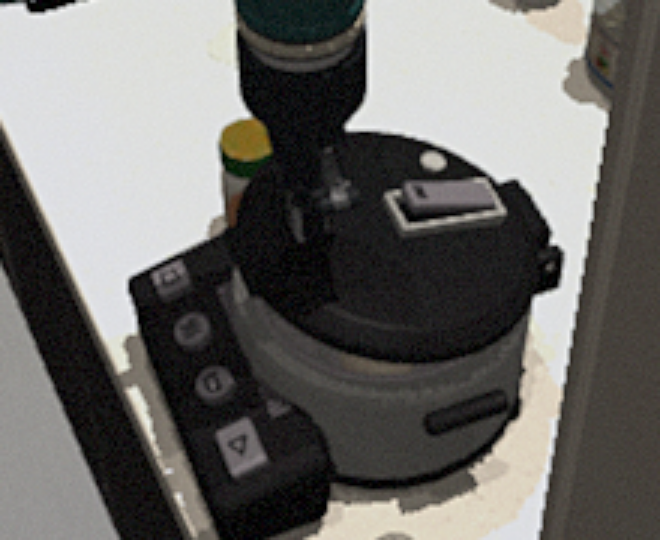

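The lid has come down with the fingertip, which is on it at about (310,240). The keys are untouched. I'll carry on slowly to shut.

To row units: 0.033 m / 0.75 = 0.044, 0.01 m / 0.75 = 0.0133.

Request:
{"name": "nudge_tcp", "arguments": {
  "plan": [
    {"tx":0.004, "tz":0.0093},
    {"tx":0.0067, "tz":0.0187},
    {"tx":0.0093, "tz":0.0267},
    {"tx":0.012, "tz":0.0333},
    {"tx":0.0133, "tz":0.04},
    {"tx":0.0133, "tz":0.044},
    {"tx":0.0133, "tz":0.044}
  ]
}}

```text
time: 4.95
ee_pos: [0.5039, -0.0188, 0.158]
orientation: [[-0.998, 0.062, -0.001], [0.062, 0.998, 0.0], [0.001, 0.0, -1.0]]
force: [-0.8, -0.5, 1.4]
gripper_width: -0.0
finger_force: 0.6
```

To row units: 0.003 m / 0.75 = 0.004, 0.002 m / 0.75 = 0.0027.

Request:
{"name": "nudge_tcp", "arguments": {
  "plan": [
    {"tz":0.0013},
    {"tz":0.0027},
    {"tz":0.004},
    {"tz":0.004}
  ]
}}

```text
time: 5.45
ee_pos: [0.5041, -0.0189, 0.1577]
orientation: [[-0.998, 0.062, 0.0], [0.062, 0.998, -0.0], [-0.0, -0.0, -1.0]]
force: [-5.9, 0.7, 11.6]
gripper_width: 0.0004
finger_force: 5.5
```

To row units: 0.14 m / 0.75 = 0.1867, -0.09 m / 0.75 = -0.12.

Request:
{"name": "nudge_tcp", "arguments": {
  "plan": [
    {"tz":0.004},
    {"tz":-0.0267},
    {"tz":-0.08},
    {"tx":0.1067, "tz":-0.12},
    {"tx":0.1867, "tz":-0.12},
    {"tx":0.1867, "tz":-0.12},
    {"tx":0.1867, "tz":-0.12}
  ]
}}

```text
time: 6.32
ee_pos: [0.364, -0.0101, 0.2456]
orientation: [[-0.998, 0.062, 0.002], [0.062, 0.998, -0.0], [-0.002, -0.0, -1.0]]
force: [1.1, -0.1, -0.1]
gripper_width: 0.0001
finger_force: 0.0
```

Run:
```python
from h import *
p,d=imaging.read_camera("scene"); cv2.imwrite("pics/s2.png",cv2.resize(p[190:350,235:395],None,fx=3.7,fy=3.7,interpolation=cv2.INTER_CUBIC)); 
t,dt=imaging.read_camera("top"); cv2.imwrite("pics/t2.png",cv2.resize(t[195:320,280:400],None,fx=4.8,fy=4.8,interpolation=cv2.INTER_CUBIC))
for n,q,z in (("scene",W(.01,0,.181),0),("top",W(.01,0,.181),0),("scene",W(-.072,0,.1555),0)): print(n,proj(n,q), (proj(n,q)-[235,190])*3.7,(proj(n,q)-[280,195])*4.8)
for x in (-.09,-.072,-.05,-.02): 
  for n,D in(("scene",d),("top",dt)):
    for y in (-.05,0,.04):
      u=proj(n,W(x,y,.1555)).round().astype(int); print(x,y,n,(pt(n,u,D[u[1],u[0]])-O)@C)
print(to(W(.005,0,.20)),arm.observe()["force"])
```

```text
scene [332.9207 240.8277] [362.3065 188.0624] [254.0192 219.9728]
top [334.9757 244.8607] [369.91   202.9846] [263.8832 239.3314]
scene [294.7303 260.7955] [221.002  261.9435] [ 70.7053 315.8186]
-0.09 -0.05 scene [-0.0879 -0.0442  0.1479]
-0.09 0 scene [-0.0895  0.0029  0.1533]
-0.09 0.04 scene [-0.0876  0.0458  0.1486]
-0.09 -0.05 top [-0.09   -0.0501  0.1388]
-0.09 0 top [-0.091   0.      0.1495]
-0.09 0.04 top [-0.0892  0.0403  0.1464]
-0.072 -0.05 scene [-0.0702 -0.0471  0.1524]
-0.072 0 scene [-0.0714  0.0002  0.1544]
-0.072 0.04 scene [-0.0713  0.0423  0.1516]
-0.072 -0.05 top [-0.0721 -0.0508  0.1531]
-0.072 0 top [-0.0709 -0.001   0.1559]
-0.072 0.04 top [-0.0716  0.041   0.1592]
-0.05 -0.05 scene [-0.0498 -0.0483  0.1535]
-0.05 0 scene [-0.0513 -0.0033  0.1586]
-0.05 0.04 scene [-0.0507  0.0387  0.1559]
-0.05 -0.05 top [-0.0499 -0.0491  0.1544]
-0.05 0 top [-0.0512  0.0005  0.1549]
-0.05 0.04 top [-0.0493  0.0405  0.1549]
-0.02 -0.05 scene [-0.0205 -0.0489  0.1559]
-0.02 0 scene [-0.0203 -0.0008  0.1576]
-0.02 0.04 scene [-0.0208  0.0366  0.1579]
-0.02 -0.05 top [-0.0202 -0.0493  0.16  ]
-0.02 0 top [-0.0189  0.0004  0.1569]
-0.02 0.04 top [-0.0194  0.0403  0.1557]
[-0.2062 -0.0003  0.0452  0.0064  0.027  -0.0052] [ 0.2923 -0.8875  0.542 ]
```

View pics/t2.png

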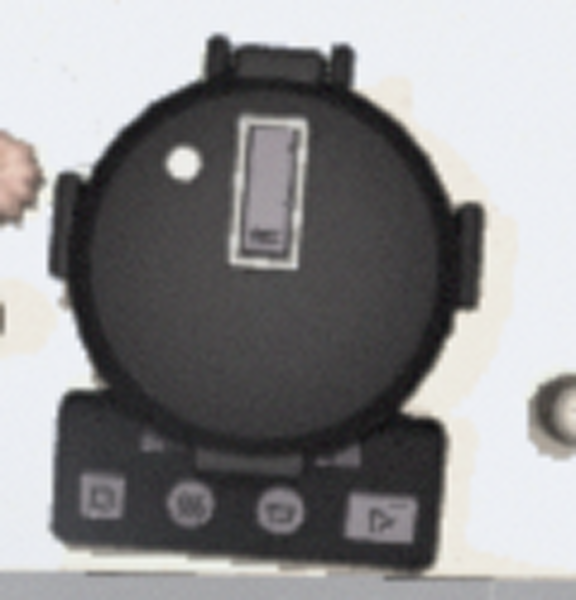

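View pics/s2.png

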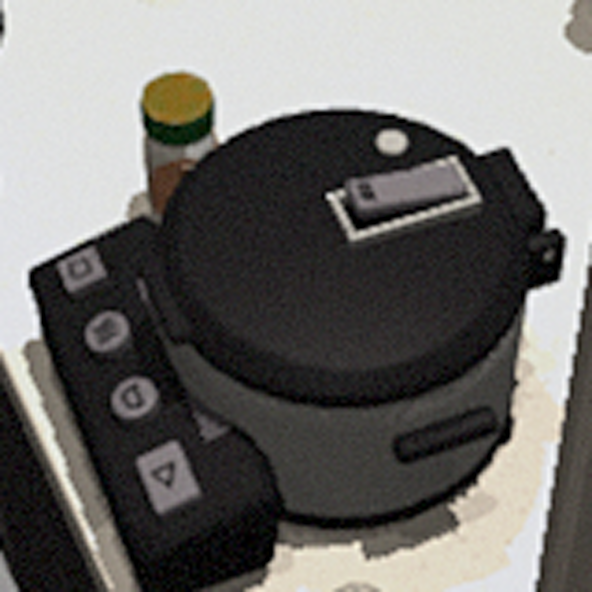

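The lid is shut; its face measures about 0.156 in height. The valve ridges are at (265,238) in the top crop, against a predicted (264,239). The front end still looks raised, so the valve is next.

To row units: -0.206 m / 0.75 = -0.2747, -0.18 m / 0.75 = -0.24.

Request:
{"name": "nudge_tcp", "arguments": {
  "plan": [
    {"tx":-0.08},
    {"tx":-0.16},
    {"tx":-0.24},
    {"tx":-0.2747},
    {"tx":-0.2747, "tz":0.04},
    {"tx":-0.2747, "tz":0.0707},
    {"tx":-0.2747, "tz":0.0773},
    {"tx":-0.2747, "tz":0.0813},
    {"tx":-0.2747, "tz":0.0853},
    {"tx":-0.2747, "tz":0.0893},
    {"tx":-0.2747, "tz":0.0933},
    {"tx":-0.2747, "tz":0.0933}
  ]
}}

```text
time: 7.92
ee_pos: [0.5701, -0.023, 0.1756]
orientation: [[-0.998, 0.062, 0.0], [0.062, 0.998, -0.0], [-0.0, -0.0, -1.0]]
force: [-2.3, -0.3, 2.5]
gripper_width: -0.0002
finger_force: 1.0
```

To row units: 0.004 m / 0.75 = 0.0053, 0.003 m / 0.75 = 0.004.

Request:
{"name": "nudge_tcp", "arguments": {
  "plan": [
    {"tz":0.0027},
    {"tz":0.004},
    {"tz":0.0053},
    {"tz":0.0053}
  ]
}}

```text
time: 8.43
ee_pos: [0.5699, -0.023, 0.1718]
orientation: [[-0.998, 0.062, -0.0], [0.062, 0.998, 0.0], [0.0, -0.0, -1.0]]
force: [-4.6, 0.1, 5.0]
gripper_width: -0.0003
finger_force: 3.0
```

To row units: 0.002 m / 0.75 = 0.0027, 0.001 m / 0.75 = 0.0013.

Request:
{"name": "nudge_tcp", "arguments": {
  "plan": [
    {"tz":0.0013},
    {"tz":0.0027},
    {"tz":0.0027}
  ]
}}

```text
time: 8.8
ee_pos: [0.57, -0.023, 0.1716]
orientation: [[-0.998, 0.062, 0.001], [0.062, 0.998, -0.0], [-0.001, -0.0, -1.0]]
force: [-6.2, -0.0, 10.2]
gripper_width: -0.0001
finger_force: 5.8
```

To row units: 0.17 m / 0.75 = 0.2267, 0.03 m / 0.75 = 0.04, -14.9 degrees / 180 = -0.0828.

Request:
{"name": "nudge_tcp", "arguments": {
  "plan": [
    {"tz":-0.0267},
    {"tz":-0.0933},
    {"tx":0.08, "ty":0.0133, "tz":-0.0933, "dry":-0.0278},
    {"tx":0.16, "ty":0.0267, "tz":-0.0933, "dry":-0.0556},
    {"tx":0.2267, "ty":0.04, "tz":-0.08, "dry":-0.0828},
    {"tx":0.2267, "ty":0.04, "tz":-0.08, "dry":-0.0828},
    {"tx":0.2267, "ty":0.04, "tz":-0.08, "dry":-0.0828}
  ]
}}

```text
time: 9.68
ee_pos: [0.403, 0.0175, 0.23]
orientation: [[-0.964, 0.062, 0.26], [0.06, 0.998, -0.016], [-0.26, -0.0, -0.966]]
force: [1.0, -0.4, 1.1]
gripper_width: -0.0
finger_force: 0.0
```

Run:
```python
from h import *
p,d=imaging.read_camera("scene"); cv2.imwrite("pics/s3.png",cv2.resize(p[190:350,235:395],None,fx=3.7,fy=3.7,interpolation=cv2.INTER_CUBIC)); 
s=arm.observe(); print(s["ee_pos"],np.array(s["orientation"]),s["force"])
n=C@np.array([-np.sin(.26),0,np.cos(.26)])
for y in (.03,-.074): print(to(W(-.133,y,.091)+.025*n,.26))
```

```text
[0.4039 0.0173 0.2304] [[-0.9638  0.0624  0.2593]
 [ 0.0602  0.9981 -0.0162]
 [-0.2598 -0.     -0.9657]] [ 0.8386 -0.7045 -0.4818]
[ 0.0061 -0.0002  0.1178 -0.0028  0.1623 -0.0055]
[ 0.0061 -0.1042  0.1178 -0.0028  0.1623 -0.0055]
```

View pics/s3.png

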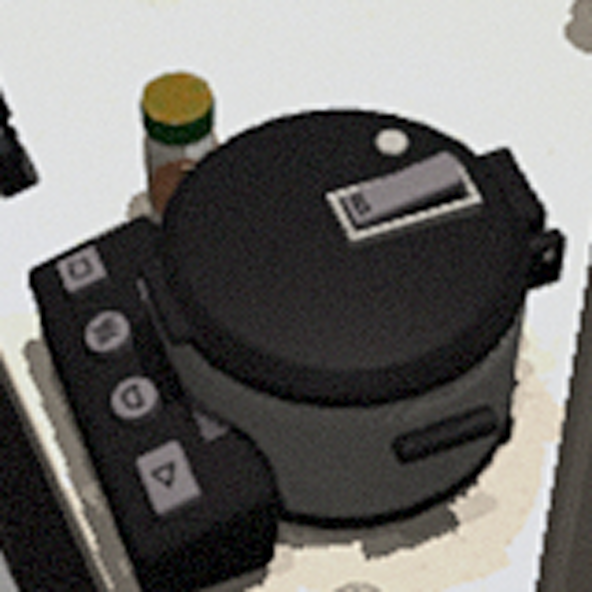

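The valve's front end at (355,205) is now down in the frame, and the cooker hasn't moved. Next is the steam key: surface contact is expected at dz of about 0.143.

To row units: 0.146 m / 0.75 = 0.1947, 0.144 m / 0.75 = 0.192.

Request:
{"name": "nudge_tcp", "arguments": {
  "plan": [
    {"tx":0.008, "tz":0.0667},
    {"tx":0.008, "tz":0.1333},
    {"tx":0.008, "tz":0.1733},
    {"tx":0.008, "tz":0.184},
    {"tx":0.008, "tz":0.188},
    {"tx":0.008, "tz":0.192},
    {"tx":0.008, "tz":0.1947},
    {"tx":0.008, "tz":0.1947}
  ]
}}

```text
time: 10.72
ee_pos: [0.4356, 0.0154, 0.0886]
orientation: [[-0.963, 0.062, 0.261], [0.06, 0.998, -0.016], [-0.262, -0.0, -0.965]]
force: [1.1, -0.3, 2.5]
gripper_width: -0.0002
finger_force: 1.3
```

To row units: 0.004 m / 0.75 = 0.0053, 0.003 m / 0.75 = 0.004.

Request:
{"name": "nudge_tcp", "arguments": {
  "plan": [
    {"tz":0.002},
    {"tz":0.004},
    {"tz":0.0053},
    {"tz":0.0053}
  ]
}}

```text
time: 11.22
ee_pos: [0.4366, 0.0153, 0.0843]
orientation: [[-0.963, 0.062, 0.26], [0.06, 0.998, -0.016], [-0.261, -0.0, -0.965]]
force: [2.1, -1.0, 5.2]
gripper_width: 0.0002
finger_force: 2.6
```

To row units: -0.104 m / 0.75 = -0.1387, -0.055 m / 0.75 = -0.0733.

Request:
{"name": "nudge_tcp", "arguments": {
  "plan": [
    {},
    {"tz":-0.0267},
    {"tz":-0.06},
    {"ty":-0.0733, "tz":-0.06},
    {"ty":-0.1387, "tz":-0.06},
    {"ty":-0.1387, "tz":-0.06},
    {"ty":-0.1387, "tz":-0.0267},
    {"ty":-0.1387, "tz":-0.0133},
    {"ty":-0.1387, "tz":-0.008},
    {"ty":-0.1387, "tz":-0.004},
    {"ty":-0.1387, "tz":-0.0013},
    {"ty":-0.1387},
    {"ty":-0.1387}
  ]
}}

```text
time: 12.85
ee_pos: [0.4284, -0.0876, 0.0838]
orientation: [[-0.965, 0.062, 0.256], [0.06, 0.998, -0.015], [-0.257, 0.001, -0.967]]
force: [-7.2, 3.2, 7.3]
gripper_width: -0.0001
finger_force: 5.0
```

To row units: -0.15 m / 0.75 = -0.2, -0.12 m / 0.75 = -0.16.

Request:
{"name": "nudge_tcp", "arguments": {
  "plan": [
    {},
    {"tz":-0.0267},
    {"tz":-0.0933},
    {"tz":-0.16},
    {"tx":0.04, "tz":-0.2},
    {"tx":0.04, "tz":-0.2},
    {"tx":0.04, "tz":-0.2}
  ]
}}

```text
time: 13.72
ee_pos: [0.3617, -0.0843, 0.2198]
orientation: [[-0.964, 0.063, 0.258], [0.06, 0.998, -0.016], [-0.258, -0.0, -0.966]]
force: [-0.6, -0.4, 0.4]
gripper_width: -0.0
finger_force: 0.0
```

Run:
```python
from h import *
p,d=imaging.read_camera("scene"); cv2.imwrite("pics/s4.png",cv2.resize(p[190:350,235:395],None,fx=3.7,fy=3.7,interpolation=cv2.INTER_CUBIC))
q=cv2.imread("pics/scene0.png")
for i,(x,y) in enumerate([(264,279),(271,297),(280,318),(258,262)]): print(pt("scene",(x,y),np.median(d[y-1:y+2,x-1:x+2])), pt("scene",(x,y),np.median(np.load("scene_d.npy")[y-1:y+2,x-1:x+2])))
```

```text
[0.4353 0.0122 0.0923] [0.4356 0.0133 0.0908]
[ 0.4317 -0.0349  0.0899] [ 0.4316 -0.0352  0.0903]
[ 0.4289 -0.0891  0.0894] [ 0.4284 -0.0904  0.0915]
[0.4409 0.062  0.0899] [0.4409 0.0616 0.0904]
```

View pics/s4.png

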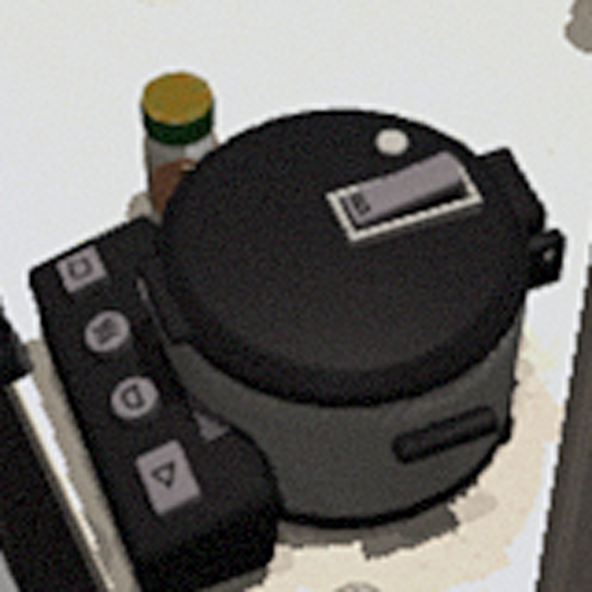

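The keys are all up, the lid is shut, the valve is sealed and the cooker hasn't moved. The arm is clear of everything.

```bash
python3 -c "
from cell import arm, imaging, job
print(job.hand_in())"
```

```text
the job is handed in; nothing more can be done
None
```

I shut the lid, sealed the valve, and pressed the steam key and then the start key. I handed the job in at about 14 s, but the hand-in gave no verdict; the last picture showed the cooker unmoved, all four keys up and the arm clear.

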